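# Portion three waffles from the crank feeder

### The job

Push the steel catch tray of the waffle feeder fully home under the magazine's outlet. Then turn the feeder's crank clockwise (seen from above) exactly three full turns, so that three waffles drop into the tray, and leave its handle parked over the index tab where it began. Do not touch the waffles with the arm or gripper.

Things in the scene. Friction and masses are not known exactly. Their poses are not given: they have to be found in the camera images.
- feeder: Bench waffle feeder, fixed on the table: grey housing with a wider steel deck, x -108..+130, y -32..+98 mm, top 84 mm above the table. Origin at table height on the vertical crank shaft, z up. The index tab is on its -x side, rod magazine on its +x side; the waffles leave towards -y, into the tray bay.
- magazine (a point): Centre of the magazine's floor (deck top, 84 mm up), 76 mm from the crank shaft along the feeder's +x. The magazine is a cage of upright steel rods, 104 mm across, its top 165 mm above the table; the crank arm passes 15 mm above it. A waiting waffle has its centre within about 10 mm of this axis.
- tray_stop (a point): Middle of the tray's stop, at table height: the upright housing face at the inner end of the tray bay, at (55, -26) mm in the feeder's frame. The bay, 161 mm wide, lies before it between two low guide rails 14 mm high that reach to y = -156 mm; the deck overhangs it by 6 mm.
- park (a point): Park point: where handle is when the crank is parked, 66 mm from the shaft along the feeder's -x. The arm then points over the small upright pointed index tab on the front edge of the deck (107 mm from the shaft, top 129 mm above the table). The handle starts within about 0.25 rad of this position.
- crank: The crank: origin on the shaft axis at deck height, z up; its own -x axis points along the arm to the handle. The arm is 20 mm wide, 180 to 189 mm above the table. It turns many turns clockwise, takes 2 to 20 N at the handle and stays where it is left. Low on the shaft, right under the arm, a thin kicker finger, 94 mm long, sweeps over the deck; turned backwards it would jam on the stack.
- handle (a point): Middle of the black upright crank handle, 218 mm above the table, 66 mm from the shaft axis. The handle is 55 mm tall (190 to 245 mm), 19 to 25 mm thick and spins freely on its pin. Each turn, as it passes over the magazine (0.4 to 0.65 of a turn after the park position), the kicker drives the lowest waffle out into the tray.
- tray: Loose open steel catch tray in the feeder's bay, 156 mm along x, 130 mm along y (its sliding direction), 3 mm walls 24 mm high, its -y end wall 36 mm high with a rolled top edge 4 mm deep; 0.28 to 0.56 kg. Origin: centre of its underside, axes as the feeder's. It starts 45 to 65 mm out and slides in along the feeder's +y; home, its origin is at (55, -91) mm in the feeder's frame.
- stack_1: The lowest waffle of the stack of six in the magazine at the start: a brown baked disc, 83 to 88 mm across, 9 to 10 mm thick, 35 g. Origin: centre of its underside, z along its thickness.
- stack_2: The second waffle of the stack of six in the magazine at the start: a brown baked disc, 83 to 88 mm across, 9 to 10 mm thick, 35 g. Origin: centre of its underside, z along its thickness.
- stack_3: The third waffle of the stack of six in the magazine at the start: a brown baked disc, 83 to 88 mm across, 9 to 10 mm thick, 35 g. Origin: centre of its underside, z along its thickness.
- stack_4: The fourth waffle of the stack of six in the magazine at the start: a brown baked disc, 83 to 88 mm across, 9 to 10 mm thick, 35 g. Origin: centre of its underside, z along its thickness.
- stack_5: The fifth waffle of the stack of six in the magazine at the start: a brown baked disc, 83 to 88 mm across, 9 to 10 mm thick, 35 g. Origin: centre of its underside, z along its thickness.
- stack_6: The topmost waffle of the stack of six in the magazine at the start: a brown baked disc, 83 to 88 mm across, 9 to 10 mm thick, 35 g. Origin: centre of its underside, z along its thickness.

How it is judged (in metres and radians):
On the way, in this order (a step that is already met when the one before it is completed fails the run):
1. The tray is home against its stop while all waffles are still in the magazine (y of tray in the frame of feeder above -0.096 m and horizontal distance between each of stack_1, stack_2, stack_3, stack_4, stack_5, stack_6 and magazine below 0.02 m and height (world z) of each of stack_1, stack_2, stack_3, stack_4, stack_5, stack_6 above 0.075 m), for 0.2 s.
2. The first waffle lies in the tray, the second still waits in the magazine (x of stack_1 in the frame of tray between -0.075 and 0.075 m and y of stack_1 in the frame of tray between -0.062 and 0.062 m and height (world z) of stack_1 below 0.06 m and horizontal distance between stack_2 and magazine below 0.02 m and height (world z) of stack_2 above 0.075 m), for 0.1 s.
3. The second waffle lies in the tray, the third still waits in the magazine (x of stack_2 in the frame of tray between -0.075 and 0.075 m and y of stack_2 in the frame of tray between -0.062 and 0.062 m and height (world z) of stack_2 below 0.06 m and horizontal distance between stack_3 and magazine below 0.02 m and height (world z) of stack_3 above 0.075 m), for 0.1 s.
At the end, for the whole second after the job is handed in: The tray is home (within 5 mm of its stop), three waffles lie at rest inside it, the other three are still in the magazine (centres within 20 mm of its axis), and the crank handle is parked: within 35 mm (about 0.5 rad) of the park point over the index tab (y of tray in the frame of feeder above -0.096 m and x of stack_1 in the frame of tray between -0.075 and 0.075 m and y of stack_1 in the frame of tray between -0.062 and 0.062 m and height (world z) of each of stack_1, stack_2, stack_3 below 0.06 m and x of stack_2 in the frame of tray between -0.075 and 0.075 m and y of stack_2 in the frame of tray between -0.062 and 0.062 m and x of stack_3 in the frame of tray between -0.075 and 0.075 m and y of stack_3 in the frame of tray between -0.062 and 0.062 m and horizontal distance between each of stack_4, stack_5, stack_6 and magazine below 0.02 m and height (world z) of each of stack_4, stack_5, stack_6 above 0.075 m and horizontal distance between handle and park below 0.035 m and linear speed of each of stack_1, stack_2, stack_3 below 0.02 m/s); the robot touches nothing.
It fails at once if the arm or gripper touches a waffle of the stack (contact force between any of the fingers, the arm and stack_1 above 0.3 N or contact force between any of the fingers, the arm and stack_2 above 0.3 N or contact force between any of the fingers, the arm and stack_3 above 0.3 N or contact force between any of the fingers, the arm and stack_4 above 0.3 N or contact force between any of the fingers, the arm and stack_5 above 0.3 N or contact force between any of the fingers, the arm and stack_6 above 0.3 N).
It also fails if it takes over 72 s, if anything falls off the work surface, if the arm or the gripper's body presses on something with over 40 N, if the wrist force passes 120 N, or if a joint passes its speed limit or range.

### The arm

A 6-joint arm with a two-finger parallel gripper is mounted at the origin on a cart in front of the work surface, level with it; the furniture and walls round the work are solid. World frame = base frame: x ahead of the robot, y to its left, z up, the work surface at z = 0. Lengths are in mm, angles in rad, forces in N, time in s.
With the tool pointing down it reaches from about 300 to 775 mm from the base axis. Payload 14.6 kg.
Tool frame: the origin (TCP) lies midway between the tips of the shut fingers; the grasp point (between the pads) lies behind it (manip.grip_depth is the z of the grasp point in the tool frame, in mm); z points along the fingers, y is the line along which they close (so a half turn about z gives the same grasp; the last joint's range is limited). The gripper opens to 94 mm and grips with 3 to 60 N. Pads are 16 mm wide; open, the fingers measure 119 mm over their backs; the gripper's body (75 mm by 177 mm) begins 78 mm behind the grasp point.
Start: joints at [1.267, 0.3, 1.521, -0, 1.321, -0.067], TCP at [129.024, 534.642, 205.446] pointing down, gripper open.
Joint ranges: [-3.03, 3.03], [-0.79, 2.21], [0.23, 2.52], [-1.04, 4.18], [0, 3.07], [-2.55, 2.55]. Speed limits (rad/s): [2.22, 2.22, 2.57, 3.14, 3.14, 3.14].

### API

Orientations are given as [roll, pitch, yaw] about the fixed x, y, z axes, in that order (R = Rz(yaw) Ry(pitch) Rx(roll)).
In Python, from cell import manip gives the robot as it stands.
- The arm moves only by the shell command python3 nudge.py FILE [OPENING] [FORCE], which reads ROWS from the file FILE. ROWS is a JSON list of rows, 1 to 5 of them, each written [[dx, dy, dz], [rx, ry, rz]]: dx, dy, dz in mm, then a rotation vector rx, ry, rz in rad; each row is the pose to reach, as a shift and turn from the pose commanded when the command began, along the tool's axes at that moment; what a row does not reach only later rows make up. A row lasts 1/10 s, in which the tool goes at most 50 mm and 0.15 rad, less where a joint would pass 70% of its speed; a pose out of reach is approached as far as the arm can. OPENING is the finger opening in mm, set as the command begins (- or left out keeps the last). The fingers move at their own pace and stop on an object; FORCE is the grip in N (left out, the last holds). Time passes only in rows, so rows that do not move let the fingers close. It prints the time, the measured TCP pose, the force, the opening and the grip force at its end. Input that does not fit is refused with a message, and nothing moves.
- manip.read_state(): the state, without advancing time (a new reading comes with each control period).
- manip.camera(name): name is "scene" or "top" or "wrist"; returns (picture, depth): 400x640x3 uint8, red, green, blue; 400x640 float32, mm along the optical axis (not along the pixel's ray), 0 where there is no reading.
- manip.camera_info(name): a dict with "K" (3x3 intrinsics, pixels), "rvec" (rotation vector, rad) and "tvec" (3), from world to camera coordinates, as OpenCV has them; the wrist camera has in their place "mount" (4x4, takes a point from camera to tool coordinates, whose origin is the TCP and whose axes are the flange's). Camera axes: x right, y down, z forward; pixel columns grow to the right and rows downward; lengths in mm; the calibration is good to about 2 mm. A picture is of the moment at which its call begins: read the wrist's pose just before it. camera_info takes no time and is no camera call.
- manip.sign_off(): hands the job in; it is judged then, once.
The state is a dict: "clock": time; "joints": joint angles; "qd": joint speeds; "effort": joint torques, N m; "eef_pos": TCP position; "eef_rot": TCP orientation; "wrist_force": force on the tool from outside, world axes, zero at the start; "moment": the same for the moment, N m; "finger_gap": finger opening in mm; "finger_force": force on a finger pad.
Only numpy, scipy, OpenCV 4.12 (cv2) and the standard library are available. Lean on these libraries where they do the work, as an engineer would, in place of code of your own. Each camera call takes 0.05 s, during which the arm holds its last target. There are 200 camera calls.

## Working session

There is one attempt and no reset: what is moved stays moved. The work goes in short steps, Python scripts to look and compute and a shell command to move; the robot and the scene stay as the last step left them, time stands still between calls to the robot, and variables do not carry over. Pictures are saved under pics/ and viewed, at most 12 in all, crops included, and the job is handed in when it is done.

```bash
ls; mkdir -p pics; python3 - <<'E'
from cell import manip
import cv2,numpy as np
for n in ("scene","top"):
    p,d=manip.camera(n); cv2.imwrite(f"pics/{n}0.png",p[:,:,::-1]); np.save(f"pics/{n}0d.npy",d)
    print(n,manip.camera_info(n))
print(manip.camera_info("wrist")); print(manip.read_state(), manip.grip_depth)
E
```

```text
cell.py
nudge.py
pics
scene {'K': array([[448.36754347,   0.        , 313.29992778],
       [  0.        , 448.36754347, 190.23532522],
       [  0.        ,   0.        ,   1.        ]]), 'rvec': array([ 2.01782677, -1.05172712,  0.50766072]), 'tvec': array([-371.34878276,  374.16690831,  650.47185205])}
top {'K': array([[429.35564842,   0.        , 308.03454408],
       [  0.        , 429.35564842, 200.78549905],
       [  0.        ,   0.        ,   1.        ]]), 'rvec': array([ 2.17381885, -2.15860313,  0.19401976]), 'tvec': array([-110.4287617 ,  544.26444542,  925.53091206])}
{'K': array([[299.42004787,   0.        , 322.2012008 ],
       [  0.        , 299.42004787, 197.76885655],
       [  0.        ,   0.        ,   1.        ]]), 'mount': array([[ 4.86760792e-04, -9.67313378e-01, -2.53583501e-01,
         7.29692773e+01],
       [ 9.99999692e-01,  3.14915518e-04,  7.18259065e-04,
        -8.74535050e-01],
       [-6.14924222e-04, -2.53583773e-01,  9.67313234e-01,
        -1.79406447e+02],
       [ 0.00000000e+00,  0.00000000e+00,  0.00000000e+00,
         1.00000000e+00]])}
{'clock': 0.1, 'joints': array([ 1.26737808e+00,  3.00380771e-01,  1.52152659e+00, -3.32966045e-05,
        1.32064966e+00, -6.65803389e-02]), 'qd': array([ 3.60733998e-04, -9.93289500e-04, -2.01290629e-05, -4.16437386e-04,
       -8.88770731e-04, -5.18329484e-04]), 'effort': array([ 1.30506156e-03, -5.32640183e+01, -3.53291953e+01,  7.09858630e-02,
        2.34616647e-02, -6.17613114e-05]), 'eef_pos': array([128.97972725, 534.43047115, 204.95891779]), 'eef_rot': array([-3.14062828e+00, -3.19792734e-05,  2.90476299e+00]), 'wrist_force': array([0.22230934, 0.93410991, 0.39509994]), 'moment': array([0.04710107, 0.00684248, 0.03240531]), 'finger_force': 0.0, 'finger_gap': 93.6890914018746} -18.8
```

View pics/top0.png

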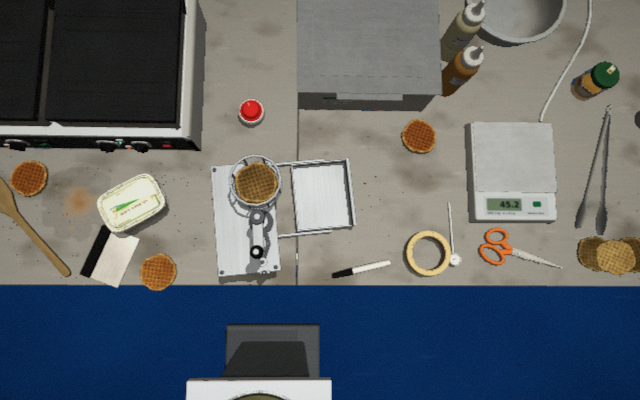

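View pics/scene0.png

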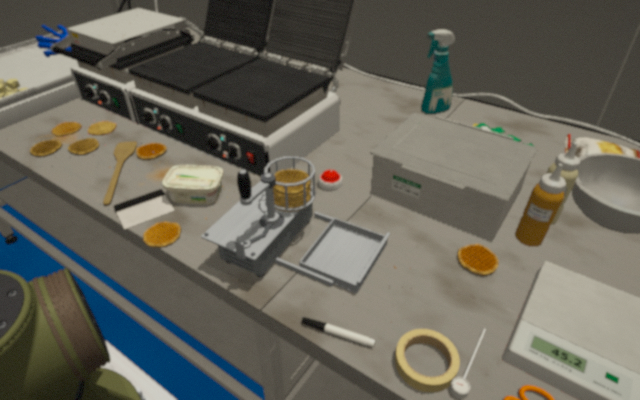

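The top view shows the shaft at about (257,217), the handle at (256,252), the magazine at (256,183) and the tray spanning x 292–354, y 160–232. The scene view confirms that layout. Next I'll measure with depth and masks.

```bash
cat > h.py <<'E'
import cv2,numpy as np
from cell import manip
def cam(n):
    i=manip.camera_info(n); R=cv2.Rodrigues(i["rvec"])[0]; return i["K"],R,np.array(i["tvec"])
def cloud(n,d):
    K,R,t=cam(n); v,u=np.mgrid[:d.shape[0],:d.shape[1]]
    c=np.stack([(u-K[0,2])/K[0,0]*d,(v-K[1,2])/K[1,1]*d,d],-1)
    return (c-t)@R
def ray(n,px,z):
    K,R,t=cam(n); o=-R.T@t; w=R.T@np.linalg.inv(K)@np.array([px[0],px[1],1.]); return o+w*(z-o[2])/w[2]
E
python3 - <<'E'
from h import *
d=np.load("pics/top0d.npy"); P=cloud("top",d); im=cv2.imread("pics/top0.png")
z=P[...,2]; roi=np.zeros(z.shape,bool); roi[145:290,200:365]=1
def rect(m,name):
    m=cv2.morphologyEx((m&roi).astype(np.uint8),cv2.MORPH_OPEN,np.ones((2,2)))
    n,l,s,c=cv2.connectedComponentsWithStats(m); 
    for k in np.argsort(-s[1:,4])[:2]+1:
        q=P[l==k]; print(name,s[k],"mean",q.mean(0).round(1),cv2.minAreaRect(q[:,:2].astype(np.float32)))
rect((z>76)&(z<92),"deck"); rect((z>225)&(z<260),"handle"); rect((z>175)&(z<196),"arm"); rect((z>155)&(z<173),"ringtop")
rect((z>8)&(z<45),"tray"); rect((z>110)&(z<150),"mid")
print("table z",np.median(z[250:270,310:330]))
g=cv2.resize(im[150:285,205:365],None,fx=5,fy=5,interpolation=cv2.INTER_CUBIC)[:600]; cv2.imwrite("pics/crop0.png",cv2.resize(im[155:275,205:365],None,fx=5,fy=5,interpolation=cv2.INTER_CUBIC))
E
```

```text
deck [ 212  166   70  111 4253] mean [472.2  36.5  89.1] ((497.52880859375, 15.651580810546875), (236.55685424804688, 162.32382202148438), 2.880117654800415)
deck [235 165  11  11  57] mean [596.2  38.8 130.5] ((508.8045654296875, -5.184104919433594), (234.89627075195312, 28.569746017456055), 26.297910690307617)
handle [252 246  13  14 146] mean [425.7 -11.5 233.5] ((424.171630859375, -9.703106880187988), (19.68498992919922, 28.233034133911133), 61.101192474365234)
arm [252 211  15  37 317] mean [465.6  -9.8 187.1] ((447.3487854003906, -22.683013916015625), (112.4110107421875, 44.22752380371094), 30.133800506591797)
arm [251 213   5   5  18] mean [490.7  -2.  240.3] ((455.4652404785156, -34.05576705932617), (115.92180633544922, 7.970561504364014), 42.184383392333984)
ringtop [230 155  53  52 407] mean [573.1   2.9 131.7] ((586.3840942382812, 5.392185211181641), (136.8642578125, 106.75194549560547), 2.167205810546875)
tray [277 159  81  68 599] mean [ 599.1 -161.8   26.6] ((536.1566162109375, -137.8504180908203), (228.32000732421875, 173.47666931152344), 8.993666648864746)
tray [334 266  32  13 207] mean [ 386.2 -202.    22.1] ((389.2286071777344, -154.7747039794922), (171.61012268066406, 31.300867080688477), 86.66732025146484)
mid [ 234  160   46   44 1391] mean [ 5.659e+02 -1.000e-01  1.423e+02] ((524.1353149414062, -7.25030517578125), (249.23236083984375, 87.11935424804688), 11.649925231933594)
mid [261 271  10   5  30] mean [385.5 -16.1  73.3] ((383.9103088378906, -14.10880184173584), (9.31662654876709, 23.958189010620117), 32.6075325012207)
table z 0.7129090287570963
```

View pics/crop0.png

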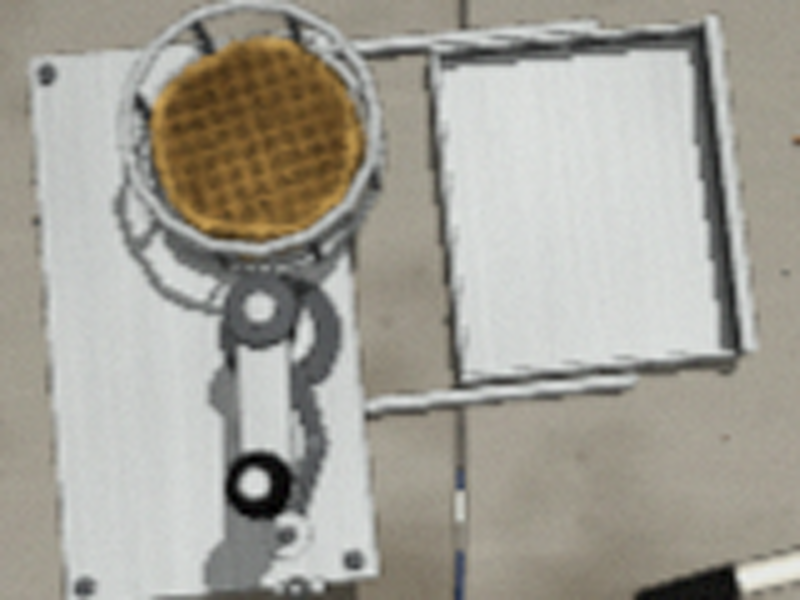

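The crop (5x) shows these pixels:
- Deck corners: (32,62), (68,598) and (378,578)
- Hub: (258,308)
- Handle top: (258,485)
- Magazine ring centre: (251,130)
- Tray end wall top: from (715,18) to (752,350)

```bash
python3 - <<'E'
from h import *
f=lambda x,y,z: ray("top",(205+(x+.5)/5-.5,155+(y+.5)/5-.5),z)[:2]
A,B,C=f(32,62,84),f(68,598,84),f(378,578,84)
print("A,B,C",A,B,C,np.linalg.norm(A-B),np.linalg.norm(B-C))
y1=np.arctan2(*(A-B)[::-1]); y2=np.arctan2(*(B-C)[::-1])-np.pi/2
print("yaw",y1,y2)
th=y1
for nm,p in dict(hub=f(258,308,189),ring=f(251,130,165),handle=f(258,485,245)).items(): print(nm,p)
rot=lambda t:np.array([[np.cos(t),-np.sin(t)],[np.sin(t),np.cos(t)]])
for t in (y1,y2,(y1+y2)/2):
  for q,l in ((A,(130,98)),(B,(-108,98)),(C,(-108,-32))): print(t,"shaft from corner",q-rot(t)@np.array(l))
  print("from ring",f(251,130,165)-rot(t)@np.array([76,0]))
for c in ((715,18),(755,350)): print("tray wall",f(*c,36))
for c in ((432,50),(460,382)): print("tray inner",f(*c,24))
print("rails",f(597,22,14),f(632,380,14), f(365,408,14))
print("tab",f(290,530,129))
E
```

```text
A,B,C [610.23089511 104.32885659] [382.83641186  81.36589511] [391.50230077 -47.24041475] 228.55097596235981 128.89794632110704
yaw 0.10064175675872093 0.06728137033872938
hub [493.76124448  -3.45128692]
ring [566.32734129   2.74065199]
handle [426.37985428  -9.36991522]
0.10064175675872093 shaft from corner [490.73495998  -6.23660586]
0.10064175675872093 shaft from corner [500.13617093  -5.28724402]
0.10064175675872093 shaft from corner [495.74070677  -4.55136797]
from ring [490.71190952  -4.89521596]
0.06728137033872938 shaft from corner [487.11362582  -2.18939538]
0.06728137033872938 shaft from corner [497.18065859  -9.15146918]
0.06728137033872938 shaft from corner [497.10656684  -8.05190894]
from ring [490.49929415  -2.36887516]
0.08396156354872517 shaft from corner [488.90741544  -4.22810211]
0.08396156354872517 shaft from corner [498.67452914  -7.23168152]
0.08396156354872517 shaft from corner [496.43823457  -6.29594262]
from ring [490.59506663  -3.6329322 ]
tray wall [ 645.47392269 -197.43123197]
tray wall [ 492.52922996 -214.20315249]
tray inner [631.45072717 -67.45279349]
tray inner [478.02597397 -81.62729835]
rails [ 648.18368113 -144.69179292] [ 480.1986699  -160.63141346] [466.57421862 -38.55638882]
tab [411.17963656 -13.08701801]
```

```bash
cat >> h.py <<'E'
from scipy.spatial.transform import Rotation as Ro
S=np.array([492.3,-4.3]); YAW=0.10
def W(x,y,z):
    c,s=np.cos(YAW),np.sin(YAW); return np.array([S[0]+c*x-s*y,S[1]+s*x+c*y,z])
def F(p):
    c,s=np.cos(YAW),np.sin(YAW); d=np.array(p[:2])-S; return np.array([c*d[0]+s*d[1],-s*d[0]+c*d[1],p[2]])
def to(p):
    s=manip.read_state(); R=Ro.from_euler("xyz",s["eef_rot"]); T=Ro.from_euler("xyz",[np.pi,0,YAW+np.pi/2])
    print("feeder",F(s["eef_pos"]).round(1),"clock",s["clock"],"go",R.inv().apply(np.array(p)-s["eef_pos"]).round(1),(R.inv()*T).as_rotvec().round(4),"wf",s["wrist_force"].round(1))
E
echo '[[[0, 0, -50], [0, 0, 0.15]], [[0, 0, -100], [0, 0, 0.3]], [[0, 0, -110], [0, 0, 0.45]], [[0, 0, -110], [0, 0, 0.6]], [[0, 0, -110], [0, 0, 0.75]]]' > next.json && python3 nudge.py next.json 0
echo '[[[0, 0, 0], [0, 0, 0.15]], [[0, 0, 0], [0, 0, 0.3]], [[0, 0, 0], [0, 0, 0.45]], [[0, 0, 0], [0, 0, 0.484]], [[0, 0, 0], [0, 0, 0.484]]]' > next.json && python3 nudge.py next.json
python3 -c "
from h import *
to(W(55,-238,315))"
```

```text
clock: 0.6
eef_pos: [129.0, 534.6, 315.6]
eef_rot: [3.141, -0.0, 2.149]
wrist_force: [0.8, 0.2, 0.2]
finger_gap: 57.4
finger_force: 0.0
clock: 1.1
eef_pos: [129.0, 534.6, 315.1]
eef_rot: [-3.141, 0.001, 1.67]
wrist_force: [0.4, -1.0, 0.3]
finger_gap: 17.3
finger_force: 0.0
feeder [-307.7  572.4  315.1] clock 1.1 go [-8.103e+02  3.630e+02  5.000e-01] [-0.0003  0.0006 -0.0003] wf [ 0.4 -1.   0.3]
```

```bash

for i in 1 2 3 4; do echo '[[[-40, 18, 0], [0, 0, 0]], [[-80, 36, 0], [0, 0, 0]], [[-120, 54, 0], [0, 0, 0]], [[-160, 72, 0], [0, 0, 0]], [[-200, 90, 0], [0, 0, 0]]]' > next.json && python3 nudge.py next.json 94 | sed -n 2p; done
echo '[[[-10, 3, 0], [0, 0, 0]], [[-10, 3, 0], [0, 0, 0]]]' > next.json && python3 nudge.py next.json
python3 -c "
from h import *
to(W(55,-238,18))"
```

```text
eef_pos: [238.9, 343.0, 315.3]
eef_pos: [348.5, 152.9, 315.5]
eef_pos: [458.1, -37.3, 315.4]
eef_pos: [567.6, -227.1, 315.1]
clock: 3.3
eef_pos: [571.1, -236.0, 314.2]
eef_rot: [-3.14, -0.001, 1.67]
wrist_force: [-0.2, 0.6, 1.5]
finger_gap: 93.9
finger_force: 0.0
feeder [  55.2 -238.4  314.2] clock 3.3 go [1.000e-01 2.000e-01 2.962e+02] [-0.0016 -0.001  -0.0004] wf [-0.2  0.6  1.5]
```

```bash

echo '[[[0, 0, 45], [0, 0, 0]], [[0, 0, 90], [0, 0, 0]], [[0, 0, 135], [0, 0, 0]], [[0, 0, 180], [0, 0, 0]], [[0, 0, 220], [0, 0, 0]]]' > next.json && python3 nudge.py next.json | sed -n 2p
echo '[[[0, 0, 30], [0, 0, 0]], [[0, 0, 55], [0, 0, 0]], [[0, 0, 74], [0, 0, 0]], [[0, 0, 74], [0, 0, 0]]]' > next.json && python3 nudge.py next.json
python3 - <<'E'
from h import *
to(W(55,-216,20))
p,d=manip.camera("top"); cv2.imwrite("pics/top1.png",cv2.resize(p[120:290,200:380,::-1],None,fx=3,fy=3))
E
```

```text
eef_pos: [570.4, -233.3, 94.2]
clock: 4.2
eef_pos: [569.7, -233.1, 19.7]
eef_rot: [-3.139, -0.002, 1.673]
wrist_force: [-0.6, 1.2, -0.8]
finger_gap: 94.0
finger_force: 0.0
feeder [  54.2 -235.4   19.7] clock 4.2 go [19.4  0.8 -0.2] [-0.0031 -0.002   0.0019] wf [-0.6  1.2 -0.8]
```

View pics/top1.png

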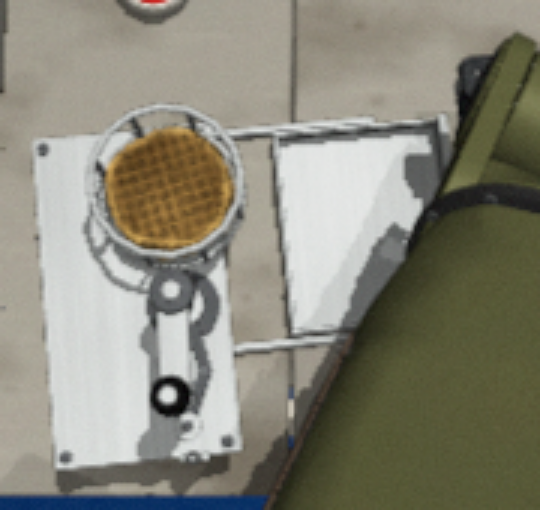

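The tray hasn't moved. Its inner edge still runs from about (275,140) to (290,332), and the arm is outside the end wall. Pushing now.

```bash

echo '[[[10, 0, 0], [0, 0, 0]], [[18, 0, 0], [0, 0, 0]], [[25, 0, 0], [0, 0, 0]], [[32, 0, 0], [0, 0, 0]], [[39, 0, 0], [0, 0, 0]]]' > next.json && python3 nudge.py next.json | sed -n '2p;4p'
echo '[[[5, 0, 0], [0, 0, 0]], [[10, 0, 0], [0, 0, 0]], [[14, 0, 0], [0, 0, 0]], [[18, 0, 0], [0, 0, 0]], [[20, 0, 0], [0, 0, 0]]]' > next.json && python3 nudge.py next.json | sed -n '2p;4p'
echo '[[[2, 0, 0], [0, 0, 0]], [[4, 0, 0], [0, 0, 0]], [[5, 0, 0], [0, 0, 0]], [[5, 0, 0], [0, 0, 0]]]' > next.json && python3 nudge.py next.json | sed -n '2p;4p'
python3 - <<'E'
from h import *
to(W(55,-164,20))
p,d=manip.camera("top"); cv2.imwrite("pics/top2.png",cv2.resize(p[120:290,200:380,::-1],None,fx=3,fy=3))
E
```

```text
eef_pos: [567.6, -196.1, 22.2]
wrist_force: [-0.8, -5.4, 3.1]
eef_pos: [565.1, -176.1, 21.4]
wrist_force: [-0.1, -5.4, 3.3]
eef_pos: [564.6, -171.2, 21.3]
wrist_force: [1.4, -2.7, 2.6]
feeder [  55.3 -173.3   21.3] clock 5.65 go [ 9.3 -0.3  1.3] [-0.0002 -0.0003  0.    ] wf [ 1.4 -2.7  2.6]
```

View pics/top2.png

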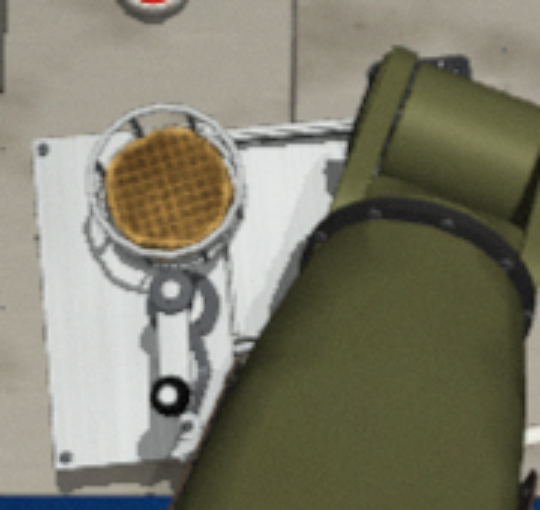

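The tray's inner edge is now near the deck edge, around column 230–235. About 9 mm is left, so I'll push in small steps until contact.

```bash

echo '[[[2, 0, 0], [0, 0, 0]], [[4, 0, 0], [0, 0, 0]], [[6, 0, 0], [0, 0, 0]], [[6, 0, 0], [0, 0, 0]]]' > next.json && python3 nudge.py next.json | sed -n '2p;4p'
echo '[[[1, 0, 0], [0, 0, 0]], [[2, 0, 0], [0, 0, 0]], [[2, 0, 0], [0, 0, 0]]]' > next.json && python3 nudge.py next.json | sed -n '2p;4p'
echo '[[[1, 0, 0], [0, 0, 0]], [[2, 0, 0], [0, 0, 0]], [[2, 0, 0], [0, 0, 0]]]' > next.json && python3 nudge.py next.json | sed -n '2p;4p'
```

```text
eef_pos: [564.5, -166.0, 21.5]
wrist_force: [3.1, -10.5, -2.3]
eef_pos: [564.6, -165.7, 22.0]
wrist_force: [4.4, -19.9, -0.7]
eef_pos: [564.6, -165.5, 22.4]
wrist_force: [4.2, -31.6, 0.1]
```

```bash

echo '[[[-15, 0, 0], [0, 0, 0]], [[-35, 0, 0], [0, 0, 0]], [[-50, 0, 0], [0, 0, 0]], [[-50, 0, -40], [0, 0, 0]], [[-50, 0, -85], [0, 0, 0]]]' > next.json && python3 nudge.py next.json | sed -n '2p;4p'
echo '[[[0, 0, -48], [0, 0, 0]], [[0, 0, -96], [0, 0, 0]], [[0, 0, -144], [0, 0, 0]], [[0, 0, -192], [0, 0, 0]], [[0, 0, -200], [0, 0, 0]]]' > next.json && python3 nudge.py next.json 52| sed -n '2p;4p'
python3 - <<'E'
from h import *
to(W(-66,2,300))
p,d=manip.camera("scene"); cv2.imwrite("pics/sc3.png",cv2.resize(p[130:310,190:430,::-1],None,fx=3,fy=3))
E
```

```text
eef_pos: [567.6, -211.7, 105.6]
wrist_force: [0.5, -0.5, 1.3]
eef_pos: [569.5, -212.0, 312.5]
wrist_force: [0.2, 0.4, -1.0]
feeder [  56.1 -214.3  312.5] clock 7.7 go [ 216.4 -122.2   10.9] [ 0.0073  0.0036 -0.0001] wf [ 0.2  0.4 -1. ]
```

View pics/sc3.png

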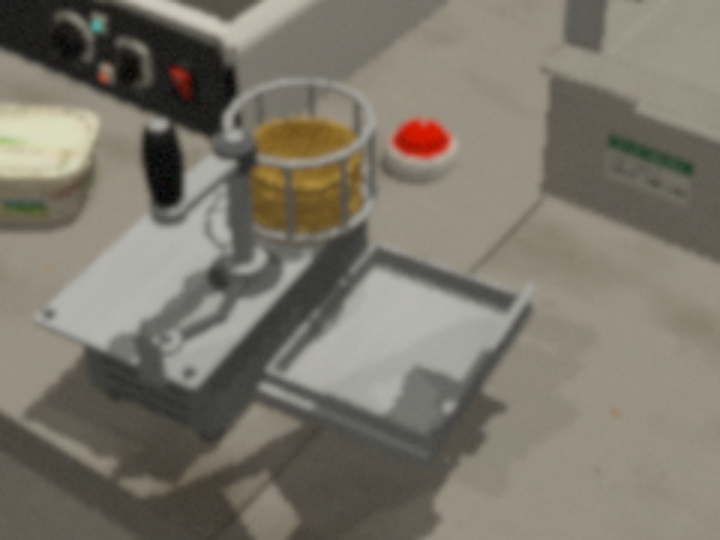

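The tray sits home against the stop, with the stack intact and the handle at about (160,170) in the crop. Next I'll move over the handle.

```bash

echo '[[[40, -22, 0], [0, 0, 0]], [[80, -44, 0], [0, 0, 0]], [[120, -66, 0], [0, 0, 0]], [[160, -88, 0], [0, 0, 0]], [[190, -106, 0], [0, 0, 0]]]' > next.json && python3 nudge.py next.json | sed -n '2p;4p'
echo '[[[26, -16, 0], [0, 0, 0]], [[26, -16, 10], [0, 0, 0]], [[26, -16, 10], [0, 0, 0]]]' > next.json && python3 nudge.py next.json | sed -n '2p;4p;5p'
python3 -c "
from h import *
to(W(-66,1.5,203))"
```

```text
eef_pos: [442.5, -31.2, 304.9]
wrist_force: [0.6, 0.9, 0.7]
eef_pos: [425.2, -8.4, 294.5]
wrist_force: [0.9, 0.1, -0.5]
finger_gap: 52.1
feeder [-67.1   2.6 294.5] clock 8.55 go [-1.2  1.4 91.5] [-0.0029 -0.0007  0.0009] wf [ 0.9  0.1 -0.5]
```

```bash

echo '[[[-1, 1, 30], [0, 0, 0]], [[-1, 1, 60], [0, 0, 0]], [[-1, 1, 80], [0, 0, 0]], [[-1, 1, 91], [0, 0, 0]], [[-1, 1, 91], [0, 0, 0]]]' > next.json && python3 nudge.py next.json | sed -n '2p;4p'
echo '[[[0, 0, 0], [0, 0, 0]], [[0, 0, 0], [0, 0, 0]], [[0, 0, 0], [0, 0, 0]], [[0, 0, 0], [0, 0, 0]], [[0, 0, 0], [0, 0, 0]]]' > next.json && python3 nudge.py next.json 0 50 
python3 -c "
from h import *
to(W(-66,1.5,203))"
```

```text
eef_pos: [426.6, -9.9, 204.0]
wrist_force: [0.0, 0.4, 0.8]
clock: 9.55
eef_pos: [426.7, -9.4, 205.9]
eef_rot: [3.142, 0.0, 1.671]
wrist_force: [-4.5, -0.8, 6.0]
finger_gap: 23.9
finger_force: 50.0
feeder [-65.8   1.5 205.9] clock 9.55 go [ 0.  -0.2  2.9] [0.     0.0002 0.0001] wf [-4.5 -0.8  6. ]
```

```bash

echo '[[[10.3, 0.8, 0], [0, 0, 0]], [[20.4, 3.2, 0], [0, 0, 0]], [[30, 7.2, 0], [0, 0, 0]], [[38.8, 12.6, 0], [0, 0, 0]], [[46.7, 19.3, 0], [0, 0, 0]]]' > next.json && python3 nudge.py next.json | sed -n '2p;4p;5p'
echo '[[[6.7, 7.9, 0], [0, 0, 0]], [[12.1, 16.7, 0], [0, 0, 0]], [[16.1, 26.3, 0], [0, 0, 0]], [[18.5, 36.4, 0], [0, 0, 0]], [[19.3, 46.7, 0], [0, 0, 0]]]' > next.json && python3 nudge.py next.json | sed -n '2p;4p;5p'
python3 - <<'E'
from h import *
to(W(0,66,203))
p,d=manip.camera("scene"); cv2.imwrite("pics/sc4.png",cv2.resize(p[110:310,190:430,::-1],None,fx=3,fy=3))
E
```

```text
eef_pos: [443.1, 38.7, 206.0]
wrist_force: [14.6, -16.5, -3.0]
finger_gap: 23.0
eef_pos: [486.9, 60.8, 205.9]
wrist_force: [0.7, -27.2, 5.9]
finger_gap: 23.1
feeder [  1.2  65.3 205.9] clock 10.55 go [ 0.7 -1.2  2.9] [ 0.001   0.0057 -0.0005] wf [  0.7 -27.2   5.9]
```

View pics/sc4.png

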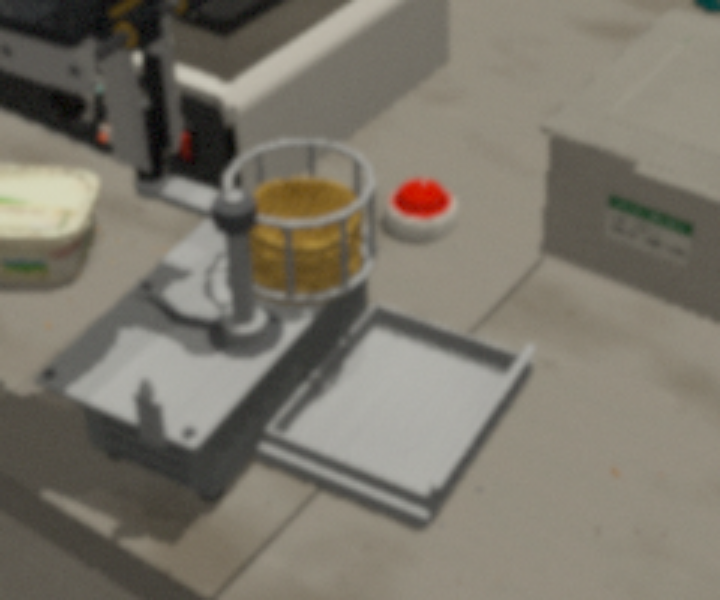

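The crank has followed a quarter turn and the arm points to +y. The stack and the empty tray are fine. Continuing with a 3 mm centre correction.

```bash

echo '[[[-1.8, 10.3, 0], [0, 0, 0]], [[-5.2, 20.4, 0], [0, 0, 0]], [[-10.2, 30, 0], [0, 0, 0]], [[-15.6, 38.8, 0], [0, 0, 0]], [[-22.3, 46.7, 0], [0, 0, 0]]]' > next.json && python3 nudge.py next.json | sed -n '2p;4p;5p'
echo '[[[-7.9, 6.7, 0], [0, 0, 0]], [[-16.7, 12.1, 0], [0, 0, 0]], [[-26.3, 16.1, 0], [0, 0, 0]], [[-36.4, 18.5, 0], [0, 0, 0]], [[-46.7, 19.3, 0], [0, 0, 0]]]' > next.json && python3 nudge.py next.json | sed -n '2p;4p;5p'
python3 -c "
from h import *
to(W(66,0,203))"
```

```text
eef_pos: [534.7, 45.3, 205.9]
wrist_force: [-8.1, -6.9, 8.5]
finger_gap: 23.3
eef_pos: [558.3, 1.7, 205.9]
wrist_force: [-8.6, 4.2, 8.0]
finger_gap: 23.2
feeder [ 66.3  -0.6 205.9] clock 11.6 go [ 0.6 -0.3  2.9] [-0.0008 -0.0014  0.0008] wf [-8.6  4.2  8. ]
```

Good fit. Next is the third quadrant, where the waffle gets kicked.

```bash

echo '[[[-10.3, -0.8, 0], [0, 0, 0]], [[-20.4, -3.2, 0], [0, 0, 0]], [[-30, -7.2, 0], [0, 0, 0]], [[-38.8, -12.6, 0], [0, 0, 0]], [[-46.7, -19.3, 0], [0, 0, 0]]]' > next.json && python3 nudge.py next.json | sed -n '2p;4p;5p'
echo '[[[-6.7, -7.9, 0], [0, 0, 0]], [[-12.1, -16.7, 0], [0, 0, 0]], [[-16.1, -26.3, 0], [0, 0, 0]], [[-18.5, -36.4, 0], [0, 0, 0]], [[-19.3, -46.7, 0], [0, 0, 0]]]' > next.json && python3 nudge.py next.json | sed -n '2p;4p;5p'
python3 - <<'E'
from h import *
to(W(0,-66,203))
p,d=manip.camera("scene"); cv2.imwrite("pics/sc5.png",cv2.resize(p[110:310,190:430,::-1],None,fx=3,fy=3))
E
```

```text
eef_pos: [544.3, -46.9, 206.0]
wrist_force: [-0.2, 3.7, 5.6]
finger_gap: 23.6
eef_pos: [499.5, -71.6, 206.0]
wrist_force: [2.2, 0.6, 6.2]
finger_gap: 22.8
feeder [  0.4 -67.7 206. ] clock 12.6 go [ 1.7 -0.4  3. ] [0.0017 0.0007 0.    ] wf [2.2 0.6 6.2]
```

View pics/sc5.png

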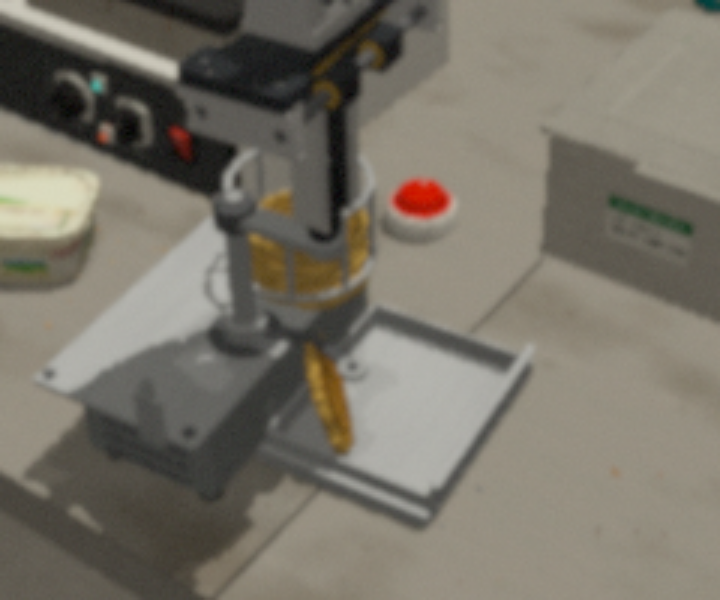

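The first waffle is dropping into the tray, seen on edge at about (330,400). I'll continue to park and look again.

```bash

echo '[[[0.8, -10.3, 0], [0, 0, 0]], [[3.2, -20.4, 0], [0, 0, 0]], [[7.2, -30, 0], [0, 0, 0]], [[12.6, -38.8, 0], [0, 0, 0]], [[19.3, -46.7, 0], [0, 0, 0]]]' > next.json && python3 nudge.py next.json | sed -n '2p;4p;5p'
echo '[[[7.9, -6.7, 0], [0, 0, 0]], [[16.7, -12.1, 0], [0, 0, 0]], [[26.3, -16.1, 0], [0, 0, 0]], [[36.4, -18.5, 0], [0, 0, 0]], [[46.7, -19.3, 0], [0, 0, 0]]]' > next.json && python3 nudge.py next.json | sed -n '2p;4p;5p'
python3 - <<'E'
from h import *
to(W(-66,0,203))
p,d=manip.camera("scene"); cv2.imwrite("pics/sc6.png",cv2.resize(p[110:310,190:430,::-1],None,fx=3,fy=3))
E
```

```text
eef_pos: [450.7, -57.0, 205.9]
wrist_force: [2.4, -1.3, 7.5]
finger_gap: 23.1
eef_pos: [426.7, -12.1, 205.9]
wrist_force: [1.6, -2.3, 6.1]
finger_gap: 23.0
feeder [-66.   -1.2 205.9] clock 13.65 go [1.2 0.  2.9] [0.0005 0.0007 0.    ] wf [ 1.6 -2.3  6.1]
```

View pics/sc6.png

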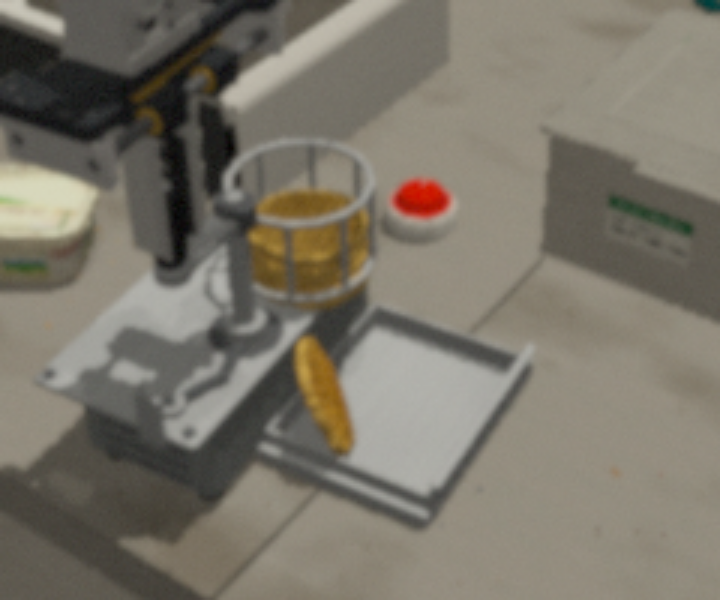

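The first waffle is in the tray but leaning against the deck edge, from about (305,340) to (345,450). I'll measure how high it sits.

```bash
cat > w.py <<'E'
from h import *
for n in ("scene","top"):
    p,d=manip.camera(n); P=cloud(n,d); hsv=cv2.cvtColor(p,cv2.COLOR_RGB2HSV)
    m=(hsv[...,1]>110)&(hsv[...,0]>5)&(hsv[...,0]<30)&(d>0)
    c,s=np.cos(YAW),np.sin(YAW); D=P[...,:2]-S; fx=c*D[...,0]+s*D[...,1]; fy=-s*D[...,0]+c*D[...,1]
    m&=(fx>-50)&(fx<160)&(fy>-180)&(fy<60)
    l,L,st,ce=cv2.connectedComponentsWithStats(m.astype(np.uint8))
    for k in range(1,l):
        if st[k,4]<40: continue
        q=np.c_[fx[L==k],fy[L==k],P[L==k,2]]; u,sv,vt=np.linalg.svd(q-q.mean(0),full_matrices=False)
        print(n,st[k],"mean",q.mean(0).round(0),"lo",np.percentile(q,3,0).round(0),"hi",np.percentile(q,97,0).round(0),"normal",vt[2].round(2))
E
python3 w.py
```

```text
scene [275 173  32  10 204] mean [ 93.  11. 130.] lo [ 75. -14. 126.] hi [112.  35. 132.] normal [-0.34 -0.23 -0.91]
scene [306 180   7  22 121] mean [ 82. -41. 123.] lo [ 65. -46. 109.] hi [102. -29. 131.] normal [ 0.28 -0.94  0.21]
scene [273 185  13  21 216] mean [ 40.   5. 122.] lo [ 31. -11. 101.] hi [ 58.  22. 133.] normal [ 0.68 -0.73  0.05]
scene [287 185  17  22 320] mean [ 52. -26. 123.] lo [ 36. -41. 103.] hi [ 77.  -6. 132.] normal [-0.23 -0.56  0.8 ]
scene [288 222  19  39 418] mean [  2. -58.  54.] lo [-25. -83.  21.] hi [ 40. -27.  81.] normal [-0.54  0.73 -0.42]
top [238 163  40  32 951] mean [ 85.  -5. 132.] lo [ 61. -40. 126.] hi [112.  33. 133.] normal [-0.91 -0.   -0.42]
top [275 203  26  29 313] mean [  9. -56.  94.] lo [-44. -81.  20.] hi [ 40. -35. 491.] normal [-0.67  0.74 -0.08]
```

Waffle 1 leans, but it is inside the tray limits: centre at about (7,-56,50). The next kick goes faster so the waffle carries further out.

```bash

echo '[[[20.4, 3.2, 0], [0, 0, 0]], [[38.8, 12.6, 0], [0, 0, 0]], [[53.4, 27.2, 0], [0, 0, 0]], [[62.8, 45.6, 0], [0, 0, 0]], [[66, 66, 0], [0, 0, 0]]]' > next.json && python3 nudge.py next.json | sed -n '2p;4p;5p'
echo '[[[-3.2, 20.4, 0], [0, 0, 0]], [[-12.6, 38.8, 0], [0, 0, 0]], [[-27.2, 53.4, 0], [0, 0, 0]], [[-45.6, 62.8, 0], [0, 0, 0]], [[-66, 66, 0], [0, 0, 0]]]' > next.json && python3 nudge.py next.json | sed -n '2p;4p;5p'
echo '[[[-20.4, -3.2, 0], [0, 0, 0]], [[-38.8, -12.6, 0], [0, 0, 0]], [[-53.4, -27.2, 0], [0, 0, 0]], [[-62.8, -45.6, 0], [0, 0, 0]], [[-66, -66, 0], [0, 0, 0]]]' > next.json && python3 nudge.py next.json | sed -n '2p;4p;5p'
echo '[[[0.8, -10.3, 0], [0, 0, 0]], [[3.2, -20.4, 0], [0, 0, 0]], [[7.2, -30, 0], [0, 0, 0]], [[12.6, -38.8, 0], [0, 0, 0]], [[19.3, -46.7, 0], [0, 0, 0]]]' > next.json && python3 nudge.py next.json | sed -n '2p;4p;5p'
echo '[[[7.9, -6.7, 0], [0, 0, 0]], [[16.7, -12.1, 0], [0, 0, 0]], [[26.3, -16.1, 0], [0, 0, 0]], [[36.4, -18.5, 0], [0, 0, 0]], [[46.7, -19.3, 0], [0, 0, 0]]]' > next.json && python3 nudge.py next.json | sed -n '1,5p'
python3 w.py
python3 - <<'E'
from h import *
to(W(-66,0,203))
p,d=manip.camera("scene"); cv2.imwrite("pics/sc7.png",cv2.resize(p[110:310,190:430,::-1],None,fx=3,fy=3))
E
```

```text
eef_pos: [486.5, 60.4, 205.9]
wrist_force: [-1.5, -14.6, 9.8]
finger_gap: 23.2
eef_pos: [558.5, 1.1, 205.9]
wrist_force: [-12.7, 4.3, 12.9]
finger_gap: 22.7
eef_pos: [499.2, -71.8, 205.9]
wrist_force: [1.9, 7.6, 8.9]
finger_gap: 23.0
eef_pos: [450.6, -57.0, 205.9]
wrist_force: [3.1, -0.8, 7.2]
finger_gap: 23.0
clock: 16.3
eef_pos: [426.7, -12.1, 205.9]
eef_rot: [3.141, 0.001, 1.671]
wrist_force: [2.9, -2.1, 5.8]
finger_gap: 23.4
scene [278 177  25   5  96] mean [ 98.  15. 121.] lo [ 84.  -5. 118.] hi [111.  34. 123.] normal [-0.02 -0.05 -1.  ]
scene [306 181   7  21 112] mean [ 86. -38. 117.] lo [ 64. -46. 107.] hi [107. -24. 122.] normal [-0.32  0.83 -0.46]
scene [273 185  13  21 221] mean [ 44.   8. 118.] lo [  3. -11. 101.] hi [ 68.  29. 158.] normal [-0.62  0.78 -0.13]
scene [287 184  17  23 323] mean [ 58. -22. 118.] lo [ 36. -40. 106.] hi [ 87.   1. 123.] normal [-0.01 -0.19  0.98]
scene [ 288  222   58   39 1226] mean [ 38. -84.  26.] lo [ -24. -130.    9.] hi [ 91. -37.  79.] normal [-0.35  0.37 -0.86]
top [238 164  40  32 909] mean [ 85.  -4. 124.] lo [ 60. -40. 117.] hi [112.  33. 124.] normal [-0.94  0.02 -0.33]
top [285 178  35  35 955] mean [ 62. -95.  12.] lo [  27. -131.    8.] hi [ 96. -60.  15.] normal [ 0.   -0.01 -1.  ]
top [275 203  27  29 317] mean [ 10. -57.  81.] lo [-40. -82.  17.] hi [ 40. -35. 490.] normal [-0.67  0.74 -0.09]
feeder [-65.9  -0.4 205.9] clock 16.4 go [ 0.4 -0.1  2.9] [ 0.0005 -0.0002  0.0011] wf [-2.3  1.4  8.9]
```

View pics/sc7.png

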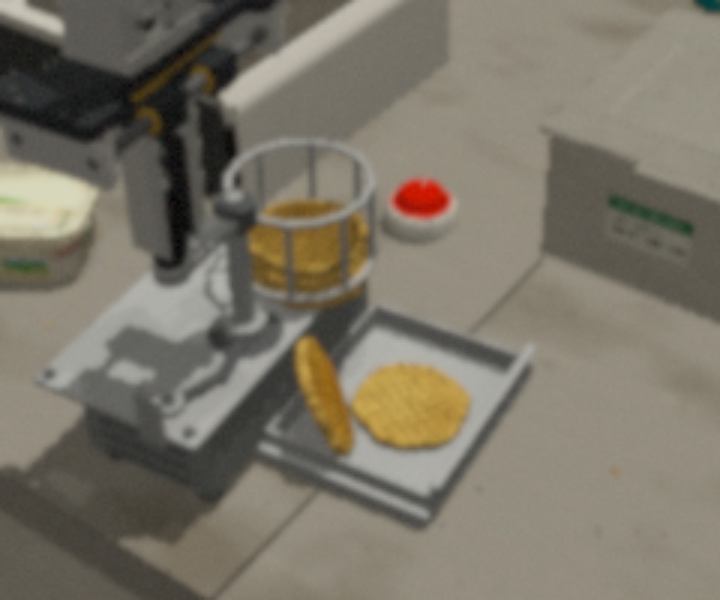

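The second waffle lies flat in the tray at about (410,405), and waffle 1 still leans inside it. Repeating the same turn for the third.

```bash

echo '[[[20.4, 3.2, 0], [0, 0, 0]], [[38.8, 12.6, 0], [0, 0, 0]], [[53.4, 27.2, 0], [0, 0, 0]], [[62.8, 45.6, 0], [0, 0, 0]], [[66, 66, 0], [0, 0, 0]]]' > next.json && python3 nudge.py next.json | sed -n '2p;4p;5p'
echo '[[[-3.2, 20.4, 0], [0, 0, 0]], [[-12.6, 38.8, 0], [0, 0, 0]], [[-27.2, 53.4, 0], [0, 0, 0]], [[-45.6, 62.8, 0], [0, 0, 0]], [[-66, 66, 0], [0, 0, 0]]]' > next.json && python3 nudge.py next.json | sed -n '2p;4p;5p'
echo '[[[-20.4, -3.2, 0], [0, 0, 0]], [[-38.8, -12.6, 0], [0, 0, 0]], [[-53.4, -27.2, 0], [0, 0, 0]], [[-62.8, -45.6, 0], [0, 0, 0]], [[-66, -66, 0], [0, 0, 0]]]' > next.json && python3 nudge.py next.json | sed -n '2p;4p;5p'
echo '[[[0.8, -10.3, 0], [0, 0, 0]], [[3.2, -20.4, 0], [0, 0, 0]], [[7.2, -30, 0], [0, 0, 0]], [[12.6, -38.8, 0], [0, 0, 0]], [[19.3, -46.7, 0], [0, 0, 0]]]' > next.json && python3 nudge.py next.json | sed -n '2p;4p;5p'
echo '[[[7.9, -6.7, 0], [0, 0, 0]], [[16.7, -12.1, 0], [0, 0, 0]], [[26.3, -16.1, 0], [0, 0, 0]], [[36.4, -18.5, 0], [0, 0, 0]], [[46.7, -19.3, 0], [0, 0, 0]]]' > next.json && python3 nudge.py next.json | sed -n '1,5p'
echo '[[[0, 0, 0], [0, 0, 0]], [[0, 0, 0], [0, 0, 0]], [[0, 0, 0], [0, 0, 0]], [[0, 0, 0], [0, 0, 0]], [[0, 0, 0], [0, 0, 0]]]' > next.json && python3 nudge.py next.json 52
echo '[[[0, 0, -20], [0, 0, 0]], [[0, 0, -50], [0, 0, 0]], [[0, 0, -80], [0, 0, 0]], [[0, 0, -110], [0, 0, 0]], [[0, 0, -120], [0, 0, 0]]]' > next.json && python3 nudge.py next.json | sed -n '1,5p'
python3 w.py
python3 - <<'E'
from h import *
p,d=manip.camera("scene"); cv2.imwrite("pics/sc8.png",cv2.resize(p[110:310,190:430,::-1],None,fx=3,fy=3))
E
```

```text
eef_pos: [486.5, 60.4, 205.9]
wrist_force: [-1.2, -15.6, 9.2]
finger_gap: 23.0
eef_pos: [558.5, 1.1, 205.9]
wrist_force: [-14.5, 3.0, 12.9]
finger_gap: 23.3
eef_pos: [499.1, -71.8, 205.9]
wrist_force: [2.0, 7.2, 9.3]
finger_gap: 23.1
eef_pos: [450.7, -57.0, 205.9]
wrist_force: [1.9, -0.4, 7.3]
finger_gap: 22.8
clock: 18.95
eef_pos: [426.8, -12.1, 205.9]
eef_rot: [3.141, 0.001, 1.671]
wrist_force: [2.3, -2.9, 6.5]
finger_gap: 23.4
clock: 19.45
eef_pos: [427.1, -12.5, 205.3]
eef_rot: [-3.141, -0.0, 1.671]
wrist_force: [0.7, 0.5, -0.4]
finger_gap: 51.8
finger_force: 0.0
clock: 19.95
eef_pos: [427.6, -12.5, 327.9]
eef_rot: [3.138, 0.001, 1.671]
wrist_force: [-0.1, -0.5, -0.2]
finger_gap: 52.0
scene [252  54  10  12  55] mean [-39. -29. 442.] lo [-41. -35. 434.] hi [-38. -20. 449.] normal [-1.   -0.02  0.09]
scene [306 183   7  19  91] mean [ 90. -35. 110.] lo [ 68. -45. 105.] hi [111. -19. 113.] normal [ 0.01  0.06 -1.  ]
scene [273 185  13  22 215] mean [ 51.  13. 110.] lo [ 32.  -9. 100.] hi [ 77.  35. 114.] normal [ 0.59 -0.73  0.34]
scene [287 185  17  22 330] mean [ 65. -17. 111.] lo [ 36. -38. 103.] hi [ 97.   7. 114.] normal [-0.11  0.12 -0.99]
scene [ 288  222   58   39 1350] mean [ 37. -85.  31.] lo [ -24. -132.   13.] hi [ 88. -37.  79.] normal [-0.28  0.32 -0.9 ]
top [241 165  37  35 405] mean [ 87. -19. 132.] lo [ 16. -42. 108.] hi [115.  20. 466.] normal [-0.69  0.71 -0.14]
top [284 178  36  36 992] mean [ 58. -95.  29.] lo [  22. -130.   18.] hi [ 94. -58.  25.] normal [ 0.83 -0.53  0.18]
top [275 203   9  13  56] mean [  4. -43. 284.] lo [-45. -54.  37.] hi [ 42. -33. 617.] normal [-0.47 -0.88 -0.08]
```

View pics/sc8.png

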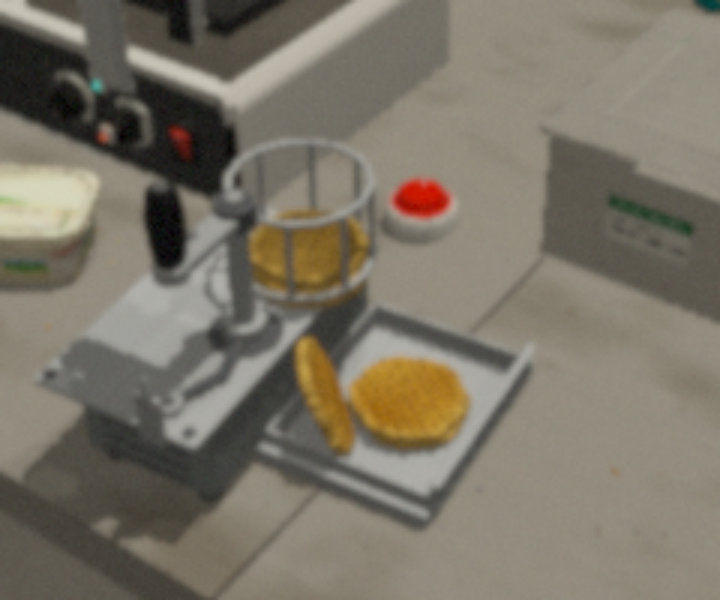

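The third waffle is stacked flat on the second at about (410,400), and waffle 1 leans at rest inside the tray. Three waffles remain in the magazine, the handle is parked and the gripper is clear. Handing in.

```bash
python3 -c "
from cell import manip
print(manip.sign_off())"
```

```text
the job is handed in; nothing more can be done
None
```

The job is handed in, but sign-off returned no verdict: the tray is home, three waffles are in it (the first leaning on the deck edge, its centre at about 50 mm against the 60 mm limit), three remain in the magazine, and after three turns the handle is parked with the gripper clear.

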